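# Index and lock the engraver's rotary stage

## Robot

A 6-joint arm with a two-finger parallel gripper is mounted at the origin on the work surface. World frame = base frame: x ahead of the robot, y to its left, z up, the work surface at z = 0. Lengths are in m, angles in rad, forces in N, time in s.
With the tool pointing down it reaches from about 0.325 to 0.75 m from the base axis. Payload 7.6 kg.
Tool frame: the origin (TCP) lies midway between the tips of the shut fingers; the grasp point (between the pads) lies 19 mm behind it; z points along the fingers, y is the line along which they close (so a half turn about z gives the same grasp; the last joint's range is limited). The gripper opens to 85 mm and grips with 20 to 120 N. Pads are 22 mm wide; open, the fingers measure 114 mm over their backs; the gripper's body (76 mm by 85 mm) begins 54 mm behind the grasp point. The pads swing forward as they close: fully open they stand 13 mm farther back than shut.
Start: joints at [1.164, 0.052, 1.401, -0, 1.689, -0.07], TCP at [0.173, 0.496, 0.231] pointing down, gripper open.
Joint ranges: [-2.9, 2.9], [-0.91, 2.17], [0.12, 2.37], [-1.06, 4.2], [0.26, 2.73], [-2.93, 2.93]. Speed limits (rad/s): [2.57, 2.57, 3.01, 3.14, 3.14, 3.14].

## Interface

Orientations are given as a 3x3 rotation matrix whose columns are the frame's x, y, z axes.
In Python, from rig import arm gives the robot as it stands. Calls block until the motion is done:
- arm.move_ptp(position, orientation): joint-space move of the TCP to a pose.
- arm.move_straight(position, rotation=None, rate=0.15): straight line of the TCP; rotation=None keeps the orientation; rate is the mean speed in m/s.
- arm.goto_joints(angles): joint-space move.
- arm.gripper_to(opening): finger opening in m; the grip force is fixed at half the most; returns when the fingers have stopped.
- arm.dwell(seconds).
- arm.ik(position, orientation): joint angles nearest the present ones, or None.
- arm.read_camera(name): name is "scene" or "top" or "wrist"; returns a dict with "image" (420x560x3 uint8, red, green, blue), "fx", "fy", "cx", "cy" (pixels), "distortion" ([k1, k2, p1, p2, k3] as OpenCV has them; the pictures are not rectified), "eye" and "orientation" of the camera in the world. Camera axes: x right, y down, z forward; pixel columns grow to the right and rows downward; lengths in m; the calibration is good to about 2 mm. A picture is of the moment at which its call begins. There is no depth.
A pose or a line that the arm cannot do raises arm.Unreachable and nothing moves.
- arm.hand_in(): hands the job in; it is judged then, once.
Readings, each from a call of its own:
- arm.read_t(): time.
- arm.read_joints(): joint angles.
- arm.read_qd(): joint speeds.
- arm.read_joint_efforts(): joint torques, N m.
- arm.read_eef_pos(): TCP position.
- arm.read_tcp_rot(): TCP orientation.
- arm.read_wrist_force(): force on the tool from outside, world axes, zero at the start.
- arm.read_wrist_torque(): the same for the moment, N m.
- arm.read_grip_width(): finger opening in m.
- arm.read_grasp_force(): force on a finger pad.
Only numpy, scipy, OpenCV 4.12 (cv2) and the standard library are available. Lean on these libraries where they do the work, as an engineer would, in place of code of your own. Each camera call takes 0.05 s, during which the arm holds its last target. There are 200 camera calls.

## Task

Set the engraver's rotary stage to its index position and lock it. First stand the round-headed index pin in the turntable's bush and let go of it, then gently push the turntable round by one of its spokes, clockwise seen from above, until the pin drops by itself into the hidden bore somewhere in the sector marked by the pointer and locks the table; stop pushing as soon as you feel it lock. Finish with the pin's head down on the table, and leave the square-headed pin, knives and other things where they are.

Things in the scene. Friction and masses are not known exactly. Their poses are not given: they have to be found in the camera images.
- foot: Fixed round dark steel foot of the rotary stage, 208 mm across, 23.5 mm high. Origin: centre of its underside, on the bench, on the turning axis; z up, x towards the pointer. A flat index plate hidden inside, its top 24 mm above the bench, has one 20 mm bore 57 mm from the axis, somewhere within 0.35 rad either side of the pointer, different each time, out of sight, so found by feel.
- pointer (a point): Outer tip of the foot's pointer (the index mark), a steel lug pointing outwards from the middle of a raised steel arc on the foot (the index sector, 0.35 rad either side), 138 mm from the axis, 14 mm above the bench; the spokes pass over it. At the start the bush is 0.85 to 1.25 rad counterclockwise (seen from above) of the pointer, so the table must be turned clockwise to bring the bush to it.
- turntable: Round aluminium table, 196 mm across, 16 mm thick; turns about its z axis (up), stays where left; drag 1 to 2 N at a spoke end. Origin: on the axis at its underside, 26 mm above the bench; x towards the bush. Blade blank and clamps up to 17 mm above the face lie across the axis from the bush. Once the pin has dropped it is locked and the force rises steeply: pushing it with over 15 N is too hard.
- spoke_tip (a point): Outer end of one spoke. Three alike level round steel spokes, 12 mm thick, stick out of the turntable's rim at +60 (this one), 180 and -60 degrees about z from the bush; each reaches from 98 to 148 mm from the axis, centre line 34 mm above the bench. Nothing stands below them outside the foot except the pointer.
- bush (a point): Centre of the mouth of the bush, an 18 mm wide chamfered hole straight through a square steel insert (40 x 36 mm) in the turntable, 57 mm from the axis, level with the table's upper face (42 mm above the bench).
- index_pin: Upright steel index pin, 0.1 kg: shank 16 mm thick, 34 mm long, chamfered end. Origin: centre of the shank's lower end; z up. It starts in either hole of the pin block, lower end 10 mm above the bench. In the bush, standing on the index plate, its lower end is 24 mm above the bench; over the bore it drops 16 mm by its own weight until the head lies on the table (lower end at 8 mm).
- pin_head (a point): Centre of the index pin's round head, 24 mm in diameter and 26 mm high, 47 mm above the pin's lower end; the place to grip it.
- pin_block: Fixed light wooden block, 150 x 56 x 30 mm high, with two 17.5 mm holes 20 mm deep, 40 mm either side of its centre along its x axis. Origin: centre of its underside, on the bench.
- square_pin: Another steel pin in the block's other hole, as the index pin but with a square head, 22 x 22 x 26 mm. Not to be used. Origin: centre of the shank's lower end.
- knife_wood: Bystander: kitchen knife lying flat, wooden handle, about 290 mm long, 17 mm high, along its x axis, blade to +x. Origin: underside near the bolster.
- knife_black: Bystander: kitchen knife lying flat, black handle, about 300 mm long, 17 mm high, along its x axis, blade to +x. Origin: underside near the bolster.
- stone: Bystander: sharpening stone, 70 x 200 x 26 mm. Origin: centre of its underside.
- tape: Bystander: roll of paper tape lying flat, 68 mm across, 24 mm high. Origin: centre of its underside.
- scissors: Bystander: scissors with red handles lying flat, 190 mm long, 12 mm high. Origin: at the pivot, underside.
- tin: Bystander: open steel tin, 72 mm across, 90 mm high. Origin: centre of its underside.
Things that resemble listed ones, but are neither listed nor needed, are in the scene too. What is shaped like the index_pin but turquoise is not meant. Leave any green look-alike of the foot alone.

How it is judged:
By the outcome, as a careful person would: the job done as asked, in the order asked, and still so for the second after the job is handed in, with the robot touching nothing.
It also fails if it takes over 72 s, if anything falls off the work surface, if the arm or the gripper's body presses on something with over 40 N, if the wrist force passes 120 N, or if a joint passes its speed limit or range.

## Working session

There is one attempt and no reset: what is moved stays moved. The work goes in short steps, each a Python script; the robot and the scene stay as the last script left them, time stands still between calls to the robot, and variables do not carry over. Pictures are saved under pics/ and viewed, at most 10 in all, crops included, and the job is handed in when it is done.

```bash
mkdir -p pics; ls; cat > h.py <<'E'
import numpy as np, cv2, pickle
from rig import arm
def snap(n,f):
    d=arm.read_camera(n); cv2.imwrite(f'pics/{f}.png',cv2.cvtColor(d['image'],cv2.COLOR_RGB2BGR)); pickle.dump(d,open(f'pics/{f}.pkl','wb')); return d
def load(f): return pickle.load(open(f'pics/{f}.pkl','rb'))
def ray(d,p):
    K=np.array([[d['fx'],0,d['cx']],[0,d['fy'],d['cy']],[0,0,1.]])
    u=cv2.undistortPoints(np.array([[p]],float),K,np.array(d['distortion']))[0,0]
    v=np.array(d['orientation'])@np.array([u[0],u[1],1]); return np.array(d['eye']),v/np.linalg.norm(v)
def atz(d,p,z):
    e,v=ray(d,p); return e+v*(z-e[2])/v[2]
def tri(*dp):
    A=0;b=0
    for d,p in dp:
        e,v=ray(d,p); M=np.eye(3)-np.outer(v,v); A=A+M; b=b+M@e
    x=np.linalg.solve(A,b); return x,[np.linalg.norm((np.eye(3)-np.outer(v,v))@(x-e)) for e,v in (ray(d,p) for d,p in dp)]
def proj(d,X):
    K=np.array([[d['fx'],0,d['cx']],[0,d['fy'],d['cy']],[0,0,1.]]); R=np.array(d['orientation']).T
    return cv2.projectPoints(np.array(X,float).reshape(-1,1,3),cv2.Rodrigues(R)[0],-R@np.array(d['eye']),K,np.array(d['distortion']))[0][:,0]
E
python3 - <<'E'
from h import *
for n in('top','scene'):
    d=snap(n,n+'0'); print(n,d['eye'],np.round(d['orientation'],2).tolist(),d['fx'])
a=[cv2.imread(f'pics/{n}0.png') for n in('top','scene')]
E
```

```text
pics
top [0.29931554 0.04508322 1.17956066] [[0.0, -0.98, 0.18], [-1.0, -0.0, 0.0], [-0.0, -0.18, -0.98]] 409.11231871423365
scene [ 1.24637525 -0.21245051  1.09455759] [[0.32, 0.76, -0.56], [0.95, -0.26, 0.19], [-0.0, -0.59, -0.8]] 533.0664875237408
```

View pics/top0.png

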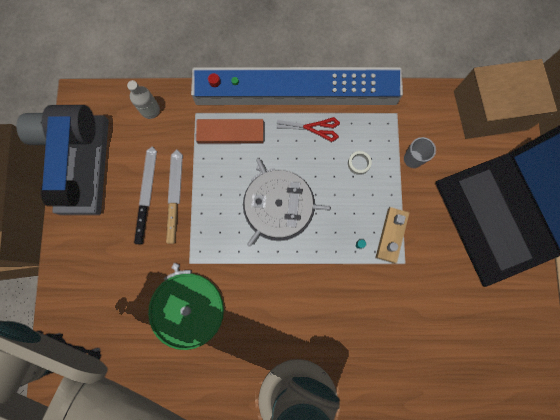

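View pics/scene0.png

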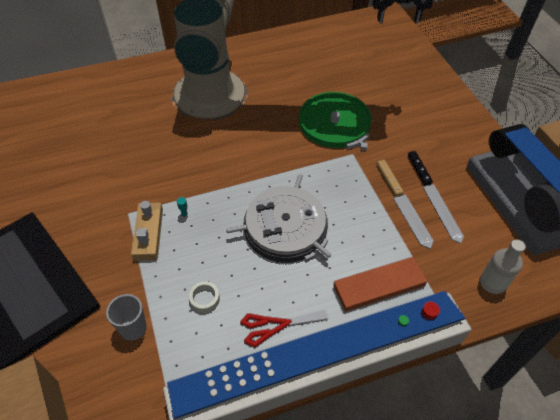

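The top view shows the turntable at about (279,203), the block's pins at (399,217) and (392,247), and the turquoise pin at (361,243). In the scene view the turntable is at (285,218) and the pins are at (145,208) and (141,235). Next I'll enlarge these areas.

```bash
python3 - <<'E'
from h import *
def crop(f,x,y,w,h,s):
    i=cv2.imread(f'pics/{f}.png')[y:y+h,x:x+w]; return cv2.resize(i,None,fx=s,fy=s,interpolation=cv2.INTER_CUBIC)
cv2.imwrite('pics/c1.png',np.hstack([crop('top0',234,150,100,100,4),crop('top0',350,190,80,100,4)[:400]]))
cv2.imwrite('pics/c2.png',np.hstack([crop('scene0',220,170,120,100,4),crop('scene0',125,185,80,100,4)]))
E
```

```text
(no output)
```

View pics/c1.png

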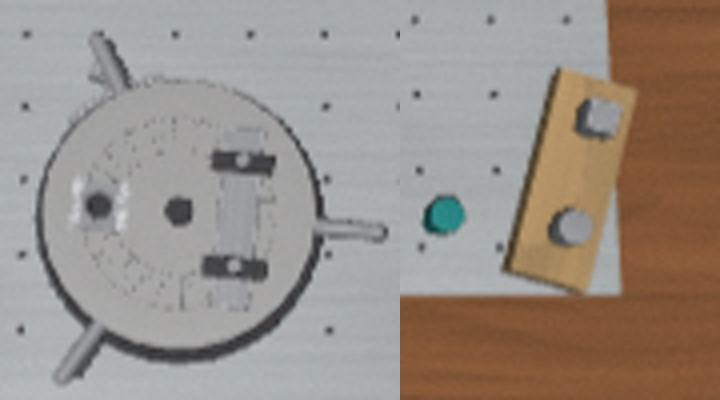

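View pics/c2.png

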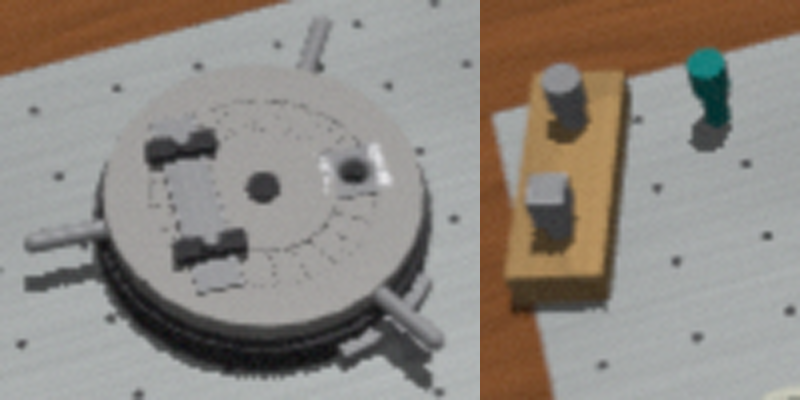

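The crops show the following, in crop pixels:

| Item | Top crop | Scene crop |
|---|---|---|
| Round pin head | (572,227) | (563,75) |
| Bush | (98,206) | (354,170) |
| Hub | (179,211) | (263,187) |

The spoke ends also show. The pointer lies just beside the spoke at upper left of the top crop.

```bash
python3 - <<'E'
from h import *
t=load('top0');s=load('scene0')
T=lambda x,y:(t,((x+.5)/4-.5+234,(y+.5)/4-.5+150))
TB=lambda x,y:(t,((x-400+.5)/4-.5+350,(y+.5)/4-.5+190))
S=lambda x,y:(s,((x+.5)/4-.5+220,(y+.5)/4-.5+170))
SB=lambda x,y:(s,((x-480+.5)/4-.5+125,(y+.5)/4-.5+185))
P={}
for n,a,b in [('head top',TB(573,225),SB(563,75)),('sq top',TB(602,116),SB(549,186)),('bush',T(98,206),S(354,170)),('hub',T(179,211),S(263,187)),
 ('spoke A(+60 lowerleft top)',T(62,377),S(321,22)),('spoke B right',T(384,232),S(30,243)),('spoke C upper',T(97,37),S(438,341)),('pointer tip?',T(92,75),S(345,353))]:
    x,r=tri(a,b);P[n]=x;print(n,np.round(x,4),np.round(r,4))
c=P['hub']
for n,x in P.items(): print(n,np.linalg.norm((x-c)[:2]),np.degrees(np.arctan2(*(x-c)[1::-1])))
for w in(('blk',)):
    for q in ((556,66),(637,90),(583,293),(503,268)): print(np.round(atz(*TB(*q),.03),4))
print('heads atz',atz(*TB(573,225),.07),atz(*SB(563,75),.07))
E
```

```text
head top [ 0.4135 -0.2591  0.0715] [0.0013 0.0013]
sq top [ 0.4891 -0.2824  0.0698] [0.0019 0.0019]
bush [0.5442 0.1103 0.0392] [0.0014 0.0014]
hub [0.54   0.0526 0.0422] [0.0014 0.0014]
spoke A(+60 lowerleft top) [0.4225 0.1346 0.0335] [0.0014 0.0014]
spoke B right [ 0.527  -0.0925  0.0337] [0.0026 0.0026]
spoke C upper [0.6714 0.1132 0.0344] [0.0018 0.0018]
pointer tip? [ 6.463e-01  9.380e-02 -4.000e-04] [0.0237 0.0237]
head top 0.3363595036363943 -112.08828998726881
sq top 0.3388982978042753 -98.64551237809847
bush 0.05786291511026282 85.85045809218298
hub 0.0 0.0
spoke A(+60 lowerleft top) 0.1432834042240924 145.09984419528476
spoke B right 0.1456694372269082 -95.11707125976254
spoke C upper 0.14469729550297003 24.74537024991916
pointer tip? 0.11395188193058489 21.16712345468235
[ 0.5318 -0.2649  0.03  ]
[ 0.5144 -0.3222  0.03  ]
[ 0.3698 -0.2767  0.03  ]
[ 0.3872 -0.2212  0.03  ]
heads atz [ 0.41338896 -0.26081368  0.07      ] [ 0.41282733 -0.25787566  0.07      ]
```

```bash
cat >> h.py <<'E'
def Rd(phi):
    c,s=np.cos(phi),np.sin(phi); return np.array([[-s,c,0],[c,s,0],[0,0,-1.]])
E
python3 - <<'E'
from h import *
R=np.array(arm.read_tcp_rot());print(np.round(R,2).tolist(),arm.read_t())
f=np.arctan2(R[1,1],R[0,1]);print(f)
P=np.array([.4135,-.260,.16])
# choose phi (mod pi) with smallest j6
a=np.arctan2(P[1],P[0])
for phi in (a+np.pi/2,a-np.pi/2,-.3,-.3+np.pi,1.27,1.27-np.pi): 
    q=arm.ik(P,Rd(phi)); print(round(phi,2),None if q is None else np.round(q,2))
    for psi in(0,): 
        q=arm.ik([.54,.11,.1],Rd(phi)); print('   bush',None if q is None else np.round(q,2))
E
```

```text
[[-0.94, 0.33, -0.0], [0.33, 0.94, -0.0], [0.0, -0.0, -1.0]] 0.1
1.2340613103107119
1.01 [-0.64 -0.02  1.61 -0.    1.55 -1.65]
   bush [ 0.13  0.21  1.5  -0.    1.44 -0.88]
-2.13 [-0.64 -0.02  1.61 -0.    1.55  1.5 ]
   bush [ 0.13  0.21  1.5  -0.    1.44  2.27]
-0.3 [-0.64 -0.02  1.61 -0.    1.55 -0.34]
   bush [ 0.13  0.21  1.5  -0.    1.44  0.43]
2.84 [-0.64 -0.02  1.61 -0.    1.55  2.8 ]
   bush [ 0.13  0.21  1.5  -0.    1.44 -2.71]
1.27 [-0.64 -0.02  1.61 -0.    1.55 -1.91]
   bush [ 0.13  0.21  1.5  -0.    1.44 -1.14]
-1.87 [-0.64 -0.02  1.61 -0.    1.55  1.23]
   bush [ 0.13  0.21  1.5  -0.    1.44  2.01]
```

```bash
python3 - <<'E'
from h import *
arm.move_ptp([.50,.108,.22],Rd(-.3)); d=snap('wrist','w1'); print(d['eye'],np.round(d['orientation'],2).tolist())
arm.move_ptp([.56,.09,.22],Rd(-.3)); snap('wrist','w1b')
arm.move_ptp([.4135,-.260,.2],Rd(-.3)); arm.gripper_to(.045); d=snap('wrist','w2');print(d['eye'],arm.read_t())
t=np.hstack([cv2.resize(cv2.imread(f'pics/{f}.png'),(400,300)) for f in('w1','w1b')])
cv2.imwrite('pics/c3.png',np.vstack([t,np.hstack([cv2.resize(cv2.imread('pics/w2.png'),(400,300)),t[:,:400]*0])]))
E
```

```text
[0.52214629 0.18549984 0.36280184] [[0.96, -0.28, -0.09], [-0.29, -0.91, -0.29], [0.0, 0.31, -0.95]]
[ 0.43603008 -0.18319685  0.34270784] 4.3417
```

View pics/c3.png

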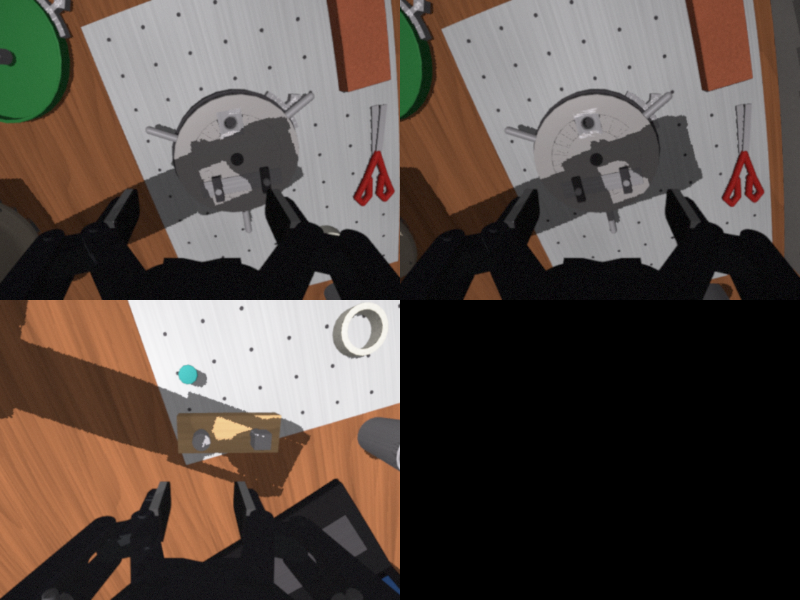

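Here w1 and w1b show the table with the bush at about (230,122) and (588,122) in the composite. w2 shows the round pin at (200,440), midway between the fingers. I'll enlarge these for a fine measurement.

```bash
python3 - <<'E'
from h import *
def crop(f,x,y,w,h,s):
    i=cv2.imread(f'pics/{f}.png')[y:y+h,x:x+w]; return cv2.resize(i,None,fx=s,fy=s,interpolation=cv2.INTER_CUBIC)
cv2.imwrite('pics/c4.png',np.vstack([np.hstack([crop('w1',280,130,100,75,4),crop('w1b',225,130,100,75,4)]),np.hstack([crop('w2',240,160,100,75,4),crop('w1',370,115,100,75,4)])]))
E
```

```text
(no output)
```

View pics/c4.png

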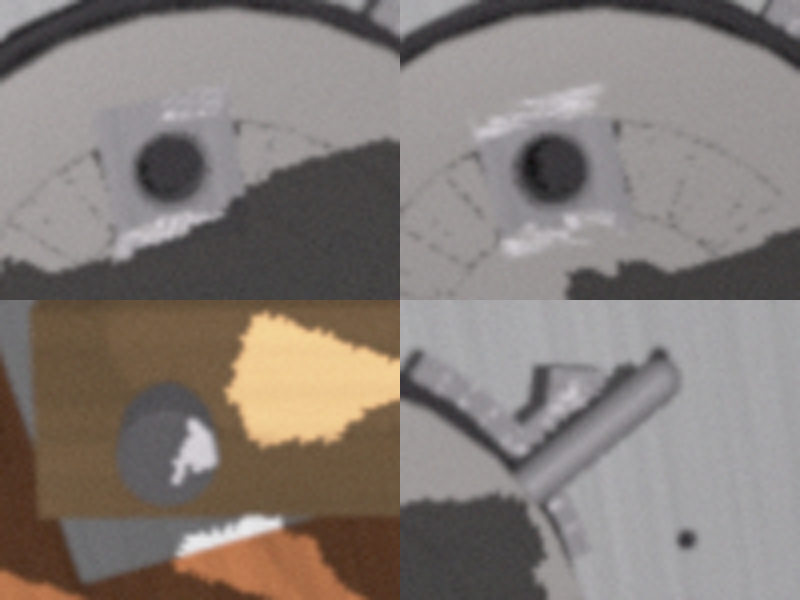

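In the crops, the bush mouth is at (170,167) in w1 and (152,168) in w1b, and the pin's top is at (168,457), i.e. (168,157) within its panel. The pointer lug sits just counterclockwise of spoke C.

```bash
python3 - <<'E'
from h import *
f=lambda n,x0,y0,x,y:(load(n),((x+.5)/4-.5+x0,(y+.5)/4-.5+y0))
t=load('top0');s=load('scene0')
b1=f('w1',280,130,170,167);b2=f('w1b',225,130,152,168)
bt=f('top0',234,150,98,206);bs=f('scene0',220,170,354,170)
print('bush w',tri(b1,b2),'all',tri(b1,b2,bt,bs))
for q in(b1,b2,bt,bs):print(np.round(atz(*q,.042),4))
p=f('w2',240,160,168,157);pt=(t,(393-.0,246));ps=f('scene0',125,185,83,75)
print('pin',tri(p,ps),tri(p,pt,ps)); 
for q in (p,pt,ps):print(np.round(atz(*q,.07),4))
print('pointer tip @14',np.round(atz(*f('w1',370,115,200,68),.014),4),'spokeC',np.round(atz(*f('w1',370,115,270,70),.036),4))
E
```

```text
bush w (array([0.54331814, 0.11199708, 0.04021662]), [np.float64(6.898230161147426e-05), np.float64(6.898230161152602e-05)]) all (array([0.54358187, 0.11103818, 0.03804438]), [np.float64(0.0005276095246360303), np.float64(0.0007579157745928817), np.float64(0.0020404425727933743), np.float64(0.0010066288220523288)])
[0.5432 0.1125 0.042 ]
[0.5435 0.1122 0.042 ]
[0.5432 0.1088 0.042 ]
[0.5463 0.1108 0.042 ]
pin (array([ 0.41175284, -0.25863986,  0.06918613]), [np.float64(0.0007867085647438689), np.float64(0.0007867085647439014)]) (array([ 0.41254613, -0.25920654,  0.07079277]), [np.float64(0.0009314419367807213), np.float64(0.0016939363099318602), np.float64(0.0015249750436792647)])
[ 0.4116 -0.2592  0.07  ]
[ 0.413  -0.2611  0.07  ]
[ 0.4128 -0.2579  0.07  ]
pointer tip @14 [0.6611 0.118  0.014 ] spokeC [0.6703 0.1165 0.036 ]
```

Both agree with the expected heights, so I'll grasp the pin and lift it.

```bash
python3 - <<'E'
from h import *
R=Rd(-.3)
arm.move_straight([.412,-.259,.09],R); arm.move_straight([.412,-.259,.038],rate=.08)
print('F',np.round(arm.read_wrist_force(),2))
arm.gripper_to(.015); print(arm.read_grip_width(),arm.read_grasp_force(),np.round(arm.read_wrist_force(),2))
arm.move_straight([.412,-.259,.125],rate=.1); print(arm.read_grip_width(),np.round(arm.read_wrist_force(),2))
arm.move_straight([.5435,.1115,.125],rate=.25); arm.dwell(.3)
print(np.round(arm.read_eef_pos(),4),np.round(arm.read_wrist_force(),2),arm.read_t())
snap('wrist','w3');snap('top','t3');snap('scene','s3')
def crop(f,x,y,w,h,s):
    i=cv2.imread(f'pics/{f}.png')[y:y+h,x:x+w]; return cv2.resize(i,None,fx=s,fy=s,interpolation=cv2.INTER_CUBIC)
cv2.imwrite('pics/c5.png',np.hstack([crop('w3',180,200,200,200,2),crop('s3',270,150,100,100,4)]))
E
```

```text
F [-0.11  0.33  0.3 ]
0.022453016657152422 58.576380014419556 [-0.39  0.37  4.13]
0.022385845773428812 [-0.2  -0.23 -1.75]
[0.5435 0.1111 0.1251] [-0.02 -0.75 -1.89] 9.3917
```

View pics/c5.png

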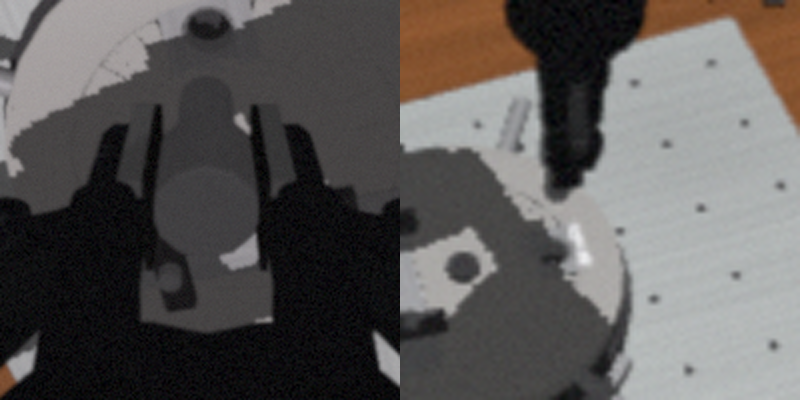

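The wrist crop shows the round head held between the pads, with its top at (206,212). The shank points at the bush, which is at (208,22). I'll work out the in-hand offset and insert by feel.

```bash
python3 - <<'E'
from h import *
w=load('w3')
print(np.round(atz(w,(180+206/2-.25,200+212/2-.25),.157),4), np.round(atz(w,(180+207/2-.25,200+24/2-.25),.042),4))
print(np.round(proj(w,[[.5435,.1111,.097],[.5435,.1111,.157],[.5435,.1115,.042]]),1))
E
```

```text
[0.5425 0.1118 0.157 ] [0.5438 0.1146 0.042 ]
[[284.6 246.2]
 [285.5 306.5]
 [284.  215.5]]
```

```bash
python3 - <<'E'
from h import *
x,y=.5441,.1121
arm.move_straight([x,y,.078],rate=.08); arm.dwell(.2); F0=np.array(arm.read_wrist_force()); print(np.round(F0,2),np.round(arm.read_eef_pos(),4))
z=.078
while z>.0525:
    z-=.0015; arm.move_straight([x,y,z],rate=.03); F=np.array(arm.read_wrist_force())-F0
    print(round(z,4),np.round(F,1),round(arm.read_eef_pos()[2],4))
    if abs(F[2])>8: break
    # comply sideways with the contact force
    if np.hypot(*F[:2])>2: x+=np.clip(F[0]*1e-4,-6e-4,6e-4); y+=np.clip(F[1]*1e-4,-6e-4,6e-4)
print(x,y,arm.read_t())
E
```

```text
[ 0.42 -0.7  -1.63] [0.5445 0.1122 0.0787]
0.0765 [ 0.3 -0.1  0.8] 0.0764
0.075 [-0.6  0.   0.2] 0.0748
0.0735 [ 0.1  0.6 -0.2] 0.0733
0.072 [0.3 0.2 0.7] 0.0719
0.0705 [-0.   0.6  0.7] 0.0703
0.069 [-0.2  1.4  1.3] 0.0689
0.0675 [-0.3  1.1  0.6] 0.0673
0.066 [0.2 1.3 0.1] 0.0658
0.0645 [0.4 1.3 0.8] 0.0643
0.063 [-0.1  0.4  0. ] 0.0629
0.0615 [-0.3  1.7 -0. ] 0.0614
0.06 [-1.   1.1  0.3] 0.0599
0.0585 [-0.6  0.6  0.7] 0.0584
0.057 [-1.   1.1  1. ] 0.0569
0.0555 [0.7 1.  0.4] 0.0554
0.054 [-0.3  1.2  0.2] 0.0539
0.0525 [-1.2  0.4  3. ] 0.0529
0.5441 0.1121 14.7333
```

The pin is in the bush, with its lower end at about 24–25 mm. Next I'll release it, back off and set up beside spoke A.

```bash
cat >> h.py <<'E'
C=np.array([.5400,.0550]); r=.131
def pose(th,z=.024): return [C[0]+r*np.cos(th),C[1]+r*np.sin(th),z],Rd(th-np.pi)
E
python3 - <<'E'
from h import *
arm.gripper_to(.045); p=np.array(arm.read_eef_pos()); print(np.round(arm.read_wrist_force(),2))
arm.move_straight([p[0],p[1],.125],rate=.12); arm.gripper_to(0.0)
snap('top','t4');snap('wrist','w4')
for th in np.linspace(2.82,.9,5): print(np.round(arm.ik(*pose(th)),2))
th=np.radians(145.7)+.26
P,R=pose(th,.1); arm.move_ptp(P,R); P,R=pose(th); arm.move_straight(P,R,rate=.12); arm.dwell(.2)
print(np.round(arm.read_eef_pos(),4),np.round(arm.read_wrist_force(),2),arm.read_t())
s=snap('scene','s4');snap('top','t5')
def crop(f,x,y,w,h,s):
    i=cv2.imread(f'pics/{f}.png')[y:y+h,x:x+w]; return cv2.resize(i,None,fx=s,fy=s,interpolation=cv2.INTER_CUBIC)
cv2.imwrite('pics/c6.png',np.hstack([crop('s4',220,150,130,150,3),crop('t5',220,140,130,150,3)]))
E
```

```text
[ 0.02 -0.24 -0.06]
[ 0.14 -0.04  1.92 -0.    1.26  0.46]
[ 0.24  0.09  1.79 -0.    1.26  1.04]
[ 0.28  0.25  1.61 -0.    1.28  1.56]
[ 0.25  0.4   1.42 -0.    1.32  2.01]
[ 0.19  0.53  1.26 -0.    1.36  2.43]
[0.4171 0.0986 0.0248] [ 0.04 -0.34  0.42] 18.0083
```

View pics/c6.png

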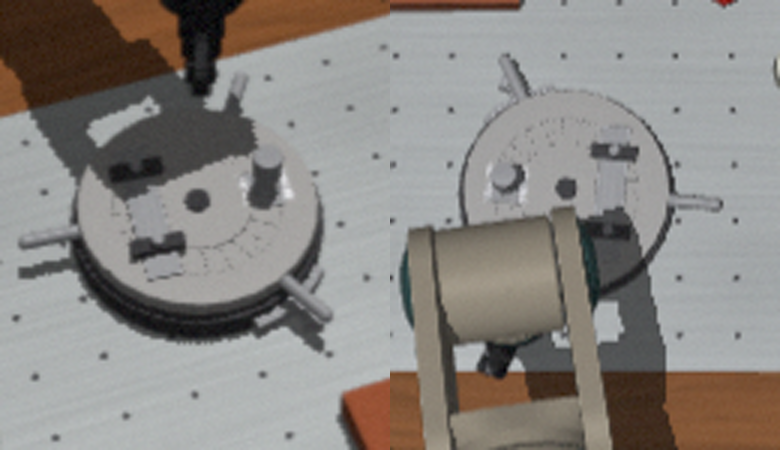

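The pin stands free in the bush, with its head at (268,160) in the scene crop. The finger is beside spoke A, on its counterclockwise side. Now I'll push in small steps, watching the tangential force.

```bash
python3 - <<'E'
from h import *
th0=np.radians(145.7)+.131; th=np.radians(145.7)+.26
F0=np.array(arm.read_wrist_force()); L=[]
coarse_end=th0-.55
while True:
    st=.04 if th-.04>coarse_end else .008
    if L and L[-1]>3.2: st=.002
    th-=st; P,R=pose(th); arm.move_straight(P,R,rate=.06 if st>.01 else .03)
    f=(np.array(arm.read_wrist_force())-F0)@[-np.sin(th),np.cos(th),0]; L.append(f)
    if f>5.5: break
    if arm.read_t()>60 or th<th0-1.55: print('limit');break
print(np.round(L,1).tolist()); print('turned',th0-th,arm.read_t())
snap('scene','s6')
E
```

```text
[0.5, 0.4, 0.3, -0.2, 0.1, 0.7, 0.6, -0.2, 0.2, 0.7, -0.2, 0.1, 0.5, -0.1, 0.1, 0.5, 1.6, 0.7, -0.0, 0.6, 0.8, 0.3, 0.8, 0.9, 1.4, 1.0, 1.3, 0.5, 0.9, 1.0, 1.3, 0.2, 1.2, 1.3, 0.9, 0.2, 0.9, 1.0, 1.2, 1.6, 1.7, 0.4, 1.2, 1.0, 0.7, 0.6, 0.0, 0.6, -0.1, 0.6, 0.7, -0.2, 0.6, 1.4, 0.7, 1.4, 1.3, 1.5, 0.0, 0.8, 0.0, 0.3, -0.0, 0.1, 0.5, 0.5, 0.7, 0.0, -0.1, -0.5, -0.0, 0.8, 0.2, -0.4, 0.5, 0.6, 0.2, 0.5, -0.0, -0.7, 0.7, 0.6, 0.6, -0.4, 0.6, 0.4, 0.1, 0.9, 4.0, 4.9, 4.5, 5.1, 5.6]
turned 1.1030000000000015 41.3583
```

A clear, sustained rise in force came at 1.10 rad, inside the sector. I'll back off and check.

```bash
python3 - <<'E'
from h import *
th=np.radians(145.7)+.131-1.103+.12
P,R=pose(th); arm.move_straight(P,R,rate=.1); P,R=pose(th,.13); arm.move_straight(P,R,rate=.15)
P=[.42,.2,.2]; arm.move_ptp(P,R); arm.dwell(.3); print(arm.read_t(),np.round(arm.read_wrist_force(),2))
snap('scene','s7');snap('top','t7')
def crop(f,x,y,w,h,s):
    i=cv2.imread(f'pics/{f}.png')[y:y+h,x:x+w]; return cv2.resize(i,None,fx=s,fy=s,interpolation=cv2.INTER_CUBIC)
cv2.imwrite('pics/c7.png',np.hstack([crop('s7',220,150,130,150,3),crop('t7',220,140,130,150,3)]))
E
```

```text
43.45 [ 0.25 -0.1   0.14]
```

View pics/c7.png

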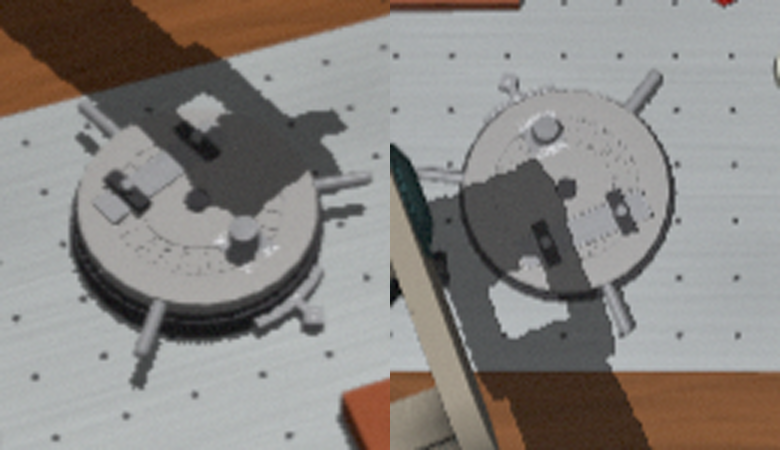

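The scene crop shows the head's top at (243,228) and the top crop shows it at (546,126). The head looks seated, so I'll check its height by triangulation: 68 mm means down, 84 mm means up.

```bash
python3 - <<'E'
from h import *
g=lambda n,x0,y0,x,y:(load(n),((x+.5)/3-.5+x0,(y+.5)/3-.5+y0))
print('before',tri(g('s4',220,150,268,157),g('t5',220,140,509,177-0) if 0 else g('t5',220,140,509-390,177)))
print('after',tri(g('s7',220,150,243,226),g('t7',220,140,546-390,126)))
E
```

```text
before (array([0.54331641, 0.10765561, 0.07978155]), [np.float64(0.004371973600745869), np.float64(0.004371973600745927)])
after (array([0.59338245, 0.07126254, 0.06946904]), [np.float64(0.001291907702032605), np.float64(0.0012919077020326299)])
```

```bash
python3 -c "
from h import *
print(arm.hand_in(),arm.read_t())"
```

```text
the job is handed in; nothing more can be done
the job is handed in; nothing more can be done
```

The job is handed in: the index pin dropped into the bore and locked the turntable after about 1.1 rad of clockwise turning, its head is down on the table (top measured at 69 mm, 68 expected), I stopped pushing at about 5.6 N, and the gripper was clear at about 43.5 s.

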